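# Pull-test a face-shield clip on the spring gauge

### The job

Prove that the blue clip bar of the orange face-shield headband holds: take its tab and pull it slowly and straight away from the gauge until the pointer stands in the green field, hold it there for a good second without ever reaching the red field, then ease it slowly back to zero without letting it snap. Then lift the headband, clip still on, off the two pins and lay it down flat in the green tray (do not drop it); leave the rejected grey headband and its loose clip bar in the red tray alone.

Things in the scene. Friction and masses are not known exactly. Their poses are not given: they have to be found in the camera images.
- tester: Bench pull tester, fixed: aluminium base 430 x 90 mm, 30 mm high, with a rail, and a grey gauge case at the rear (top 91 mm above the table). Origin on the table under the midpoint of the two pins at zero load. Its x axis runs from the pins back to the case (case x = 170 to 305 mm, base x = -120 to 310 mm): pull along its -x axis, level. z is up.
- gauge (a joint): Travel (m) of the gauge carriage: saddle plate (114 x 170 mm, top 70 mm above the table), pins and orange pointer move as one. 0 = no load; grows as the pins are pulled along the tester's -x axis against a spring of 0.4 N per mm; stop at 62.5 mm. White scale on the case: black mark every 5 N (12.5 mm), green field 35 to 45 mm (14 to 18 N), red field 50 to 62.5 mm (20 to 25 N).
- hook_pins (a point): Midpoint between the tops of the two upright steel pins (diameter 10 mm, 56 mm apart, 42 mm tall above the saddle plate) that reach up through the gap between the headband's forehead arc and its visor arc. There are about 3 mm of play before the headband pulls on the pins; then the gauge travels as far as the hand does.
- band_center (a point): Centre of the loose orange headband: a rigid plastic U, 158 mm wide, 24 mm high, walls 4 to 5 mm; 206 mm long with the tab; 0.11 kg. This point is half-way along and 12 mm above its underside. At the start it lies flat on the saddle plate, its axes parallel to the tester's; its -x axis points from the temple ends to the tab. Lifting it 45 mm clears the pins.
- tab (a point): Centre of the grip tab of the blue clip bar, 83.5 mm ahead (-x) of the headband's centre: an upright fin 14 mm wide (y), 40 mm long (x), 36 mm tall; this point is 18 mm below its top and 20 mm above the headband's underside; 40 mm free on each side. Clip bar: 110 mm wide, 22 mm high, snapped on the headband, lets go at about 30 N. The headband may be carried by the tab.
- passed_tray: Green open tray for passed headbands, fixed, 280 mm (its x) by 220 mm (its y), walls 35 mm high and 4 mm thick, floor 4 mm thick. Origin at the centre of its underside, on the table. It is empty. It stands left or right of the tester.
- reject_tray: Red open tray of the same size, fixed, on the other side of the tester; it holds a rejected headband and its clip bar. Not to be used here.
- reject_band: Loose grey headband without clip bar, 158 x 158 x 24 mm, lying flat in the red tray; origin at its underside near its front. Leave it alone.
- loose_clip: Loose blue clip bar that came off the rejected headband: same size and look as the one under test (110 x 63 mm with its tab, 37 mm tall), lying inside the U of the grey headband in the red tray; origin at its underside near its middle. Leave it alone.

How it is judged:
By the outcome, as a careful person would: the job done as asked, in the order asked, and still so for the second after the job is handed in, with the robot touching nothing.
It also fails if it takes over 48 s, if anything falls off the work surface, if the arm or the gripper's body presses on something with over 40 N, if the wrist force passes 120 N, or if a joint passes its speed limit or range.

### The arm

A 6-joint arm with a two-finger parallel gripper is mounted at the origin on the work surface. World frame = base frame: x ahead of the robot, y to its left, z up, the work surface at z = 0. Lengths are in m, angles in rad, forces in N, time in s.
With the tool pointing down it reaches from about 0.225 to 0.875 m from the base axis. Payload 3.4 kg.
Tool frame: the origin (TCP) lies between the finger pads; the fingertips stand 8 mm ahead of it and the grasp point (between the pads) lies 11 mm behind it; z points along the fingers, y is the line along which they close (so a half turn about z gives the same grasp; the last joint's range is limited). The gripper opens to 85 mm and grips with 20 to 120 N. Pads are 22 mm wide; open, the fingers measure 114 mm over their backs; the gripper's body (76 mm by 85 mm) begins 54 mm behind the grasp point. The pads swing forward as they close: fully open they stand 13 mm farther back than shut.
Start: joints at [1.223, 0.276, 1.505, -0, 1.361, -0.121], TCP at [0.129, 0.56, 0.239] pointing down, gripper open.
Joint ranges: [-2.89, 2.89], [-0.75, 2.08], [0.22, 2.7], [-1.18, 4.32], [0.11, 2.71], [-2.7, 2.7]. Speed limits (rad/s): [2.57, 2.57, 3.14, 3.14, 3.14, 3.14].

### API

Orientations are given as a unit quaternion [w, x, y, z].
In Python, from rig import manip gives the robot as it stands.
- The arm moves only by the tool move_arm, never from a script. Its argument "deltas" is a list that holds one entry, the list of rows, each a list of 5 numbers: the shift along the tool's x, y, z normalised to -1 to 1, where 1 is 80 cm, then the turn about the tool's z normalised to -1 to 1, where 1 is 120 degrees, then the closure, from -1 (fully open) to 1 (shut). In form: [[[tx, ty, tz, twist, grip], ...]]. A call has 1 to 12 rows; each row is the pose to reach, as a shift and turn from the pose commanded when the call began, along the tool's axes at that moment; what a row does not reach only later rows make up. A row lasts 1/10 s, in which the tool goes at most 50 mm and 8.59 degrees, less where a joint would pass 70% of its speed; a pose out of reach is approached as far as the arm can. A call with a number of a shift or a turn outside -1 to 1 is refused whole. A call with a gripper value outside its range is refused whole. The fingers move at their own pace and stop on an object; "squeeze" is the grip in N (left out, the last holds). Time passes only in rows, so rows that repeat a pose let the fingers close. It gives the time, the measured TCP pose, the force, the opening and the grip force at its end, in the units of the state.
- manip.get_state(): the state, without advancing time (a new reading comes with each control period).
- manip.get_image(name): name is "side" or "top"; returns the picture (480x640x3 uint8, red, green, blue); there is no depth.
- manip.camera_params(name): a dict with "fx", "fy", "cx", "cy" (pixels), "R" (3x3) and "t" (3): a world point X has camera coordinates R X + t. Camera axes: x right, y down, z forward; pixel columns grow to the right and rows downward; lengths in m; the calibration is good to about 2 mm. A picture is of the moment at which its call begins. camera_params takes no time and is no camera call.
- manip.sign_off(): hands the job in; it is judged then, once.
The state is a dict: "clock": time; "qpos": joint angles; "qd": joint speeds; "effort": joint torques, N m; "position": TCP position; "ee_rot": TCP orientation; "contact_force": force on the tool from outside, world axes, zero at the start; "moment": the same for the moment, N m; "width": finger opening in m; "gripper_force": force on a finger pad.
Only numpy, scipy, OpenCV 4.12 (cv2) and the standard library are available. Lean on these libraries where they do the work, as an engineer would, in place of code of your own. Each camera call takes 0.05 s, during which the arm holds its last target. There are 200 camera calls.

## Working session

There is one attempt and no reset: what is moved stays moved. The work goes in short steps, Python scripts to look and compute and a tool call to move; the robot and the scene stay as the last step left them, time stands still between calls to the robot, and variables do not carry over. Pictures are saved under pics/ and viewed, at most 10 in all, crops included, and the job is handed in when it is done.

Besides the shell and the picture viewer there is one more tool, called after "Emit:" in YAML: its name, and indented under it one key for each argument. move_arm: Moves the arm, as the interface text tells. Scaled input: -1 to 1 covers 80 cm each way for a shift and 120 degrees each way for a turn. Its arguments: {"type":"object","properties":{"deltas":{"type":"array","items":{"type":"array","items":{"type":"array","items":{"type":"number","minimum":-1,"maximum":1}}}},"squeeze":{"type":"number"}},"required":["deltas"]}

```bash
mkdir -p pics
python3 - <<'E'
from rig import manip
import cv2
for n in("top","side"):
    cv2.imwrite(f"pics/{n}0.png",manip.get_image(n)[:,:,::-1]); print(n,manip.camera_params(n))
print(manip.get_state())
E
```

```text
top {'fx': 519.3004884974285, 'fy': 519.3004884974285, 'cx': 318.6696214407756, 'cy': 241.92500153151207, 'R': array([[ 0.01925398, -0.99967646,  0.01662133],
       [-0.99492746, -0.02079894, -0.09842131],
       [ 0.09873518, -0.01464201, -0.99500602]]), 't': array([-0.01532959,  0.54287104,  1.18290984])}
side {'fx': 565.666064310522, 'fy': 565.666064310522, 'cx': 315.8007915098425, 'cy': 237.76957895620833, 'R': array([[-0.99031878, -0.1387671 , -0.00352062],
       [-0.07036339,  0.52369176, -0.84899702],
       [ 0.11965658, -0.84052997, -0.52838591]]), 't': array([0.51712825, 0.1156115 , 1.1238644 ])}
{'clock': 0.1, 'qpos': array([ 1.22301855e+00,  2.76495653e-01,  1.50598878e+00,  8.85200545e-06,
        1.36074387e+00, -1.20976452e-01]), 'qd': array([-0.00138372, -0.00235953, -0.00213777, -0.00246077, -0.00073312,
        0.00067239]), 'effort': array([ 2.19574955e-03, -4.17702091e+01, -2.46405262e+01, -2.64412811e-04,
        5.82000503e-03, -6.49412556e-06]), 'position': array([0.12912427, 0.55983479, 0.23855389]), 'ee_rot': array([-1.94139195e-04,  1.13158650e-01,  9.93576595e-01, -7.94460705e-04]), 'contact_force': array([ 0.29387175, -0.31960649, -0.7791362 ]), 'moment': array([-0.02487284,  0.02509077, -0.02495241]), 'gripper_force': 0.0, 'width': 0.08538484301114967}
```

View pics/top0.png

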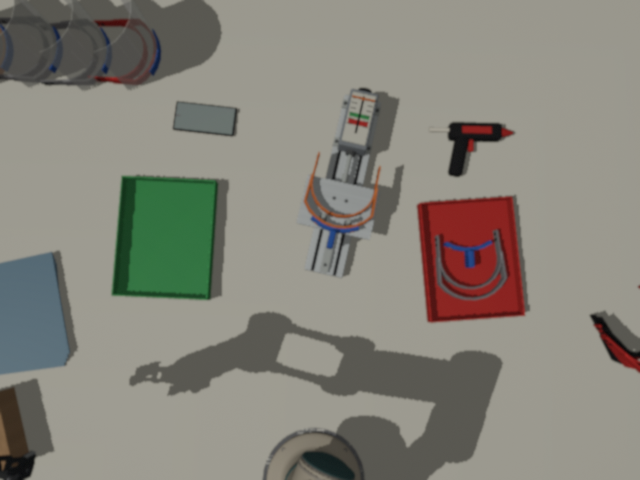

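View pics/side0.png

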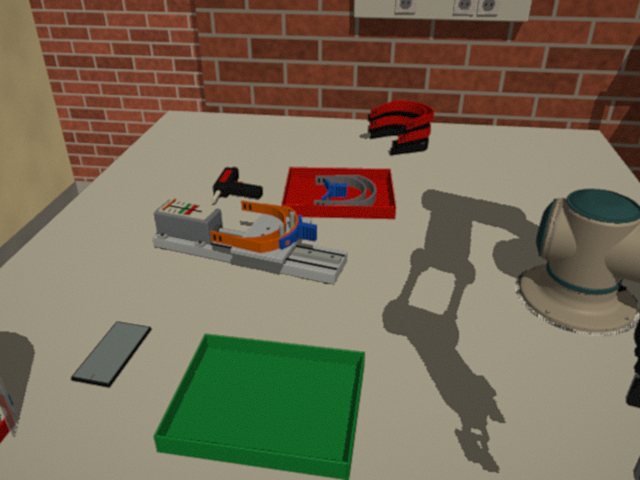

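The top view shows the tester at about (345,190), with the tab at about (331,238) and the gauge case at (358,118). The green tray is on the left, about (167,238), and the red tray on the right. I'll enlarge crops to get closer readings.

Run:
```python
import cv2
a=cv2.imread("pics/top0.png")[80:290,290:400]
b=cv2.imread("pics/side0.png")[190:290,140:360]
cv2.imwrite("pics/c1.png",cv2.resize(a[:, :],None,fx=2.8,fy=2.8,interpolation=cv2.INTER_CUBIC))
a=cv2.resize(a[80:200],None,fx=5,fy=5,interpolation=cv2.INTER_CUBIC)
cv2.imwrite("pics/c1.png",a)
cv2.imwrite("pics/c2.png",cv2.resize(b,None,fx=3.6,fy=3.6,interpolation=cv2.INTER_CUBIC))
```

```text
(no output)
```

View pics/c1.png

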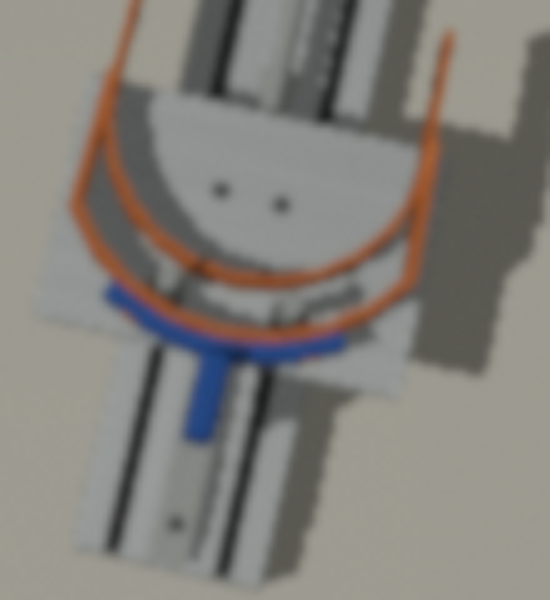

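View pics/c2.png

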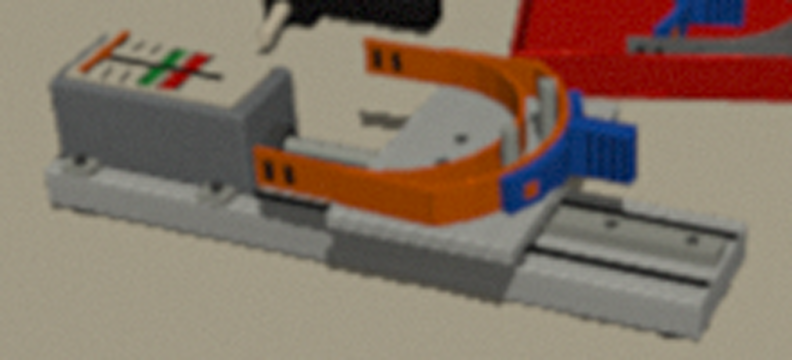

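The crops (top crop: 5x, origin (290,160)) show the tab top from (215,352) to (198,440). The saddle's front corners are (35,318) and (405,395), and the base's front corners are (78,550) and (262,590). The pointer is at zero. The headband sits on the pins with the tab free over the rail.

```bash
cat > h.py <<'E'
import numpy as np
from rig import manip
def pt(cam,u,v,z):
    p=manip.camera_params(cam);R=p["R"];C=-R.T@p["t"]
    d=R.T@np.array([(u-p["cx"])/p["fx"],(v-p["cy"])/p["fy"],1])
    return C+d*(z-C[2])/d[2]
def px(cam,X):
    p=manip.camera_params(cam);c=p["R"]@np.array(X)+p["t"]
    return p["fx"]*c[0]/c[2]+p["cx"],p["fy"]*c[1]/c[2]+p["cy"]
E
python3 - <<'E'
from h import *
np.set_printoptions(precision=4,suppress=True)
t=lambda u,v,z:pt("top",290+u/5,160+v/5,z)
P=dict(tabf=t(198,440,.108),tabr=t(215,352,.108),sfl=t(35,318,.07),sfr=t(405,395,.07),bfl=t(78,550,.03),bfr=t(262,590,.03),
 templeL=t(135,0,.094),templeR=t(448,35,.094),
 caseL=pt("top",349,89,.091),caseR=pt("top",378,93,.091))
for k,v in P.items(): print(k,v)
# yaw: tester x axis
for a,b in(("sfr","sfl"),("bfr","bfl"),("templeR","templeL"),("caseR","caseL")):
    d=P[b]-P[a]; print(a,np.linalg.norm(d),"yaw of x axis deg",np.degrees(np.arctan2(-d[0],d[1])), (P[a]+P[b])/2)
c1=(P["bfl"]+P["bfr"])/2;c2=(P["templeL"]+P["templeR"])/2
d=c2-c1;print("axis",np.degrees(np.arctan2(d[1],d[0])))
for c in((120,178),(217,180),(210,298),(114,295)):print("tray",pt("top",*c,.035))
s=lambda u,v,z:pt("side",140+u/3.6,190+v/3.6,z)
print("side tab top front",s(637,125,.108),"bottom front",s(633,182,.072))
E
```

```text
tabf [ 0.5223 -0.0272  0.108 ]
tabr [ 0.5609 -0.034   0.108 ]
sfl [0.5792 0.0458 0.07  ]
sfr [ 0.5479 -0.1215  0.07  ]
bfl [0.477  0.0246 0.03  ]
bfr [ 0.4602 -0.0608  0.03  ]
templeL [0.7203 0.0038 0.094 ]
templeR [ 0.7076 -0.1364  0.094 ]
caseL [ 0.8876 -0.0657  0.091 ]
caseR [ 0.8799 -0.1319  0.091 ]
sfr 0.1702024243208954 yaw of x axis deg -10.622134153062408 [ 0.5636 -0.0378  0.07  ]
bfr 0.08698551770730947 yaw of x axis deg -11.112202719801864 [ 0.4686 -0.0181  0.03  ]
templeR 0.14084203994776207 yaw of x axis deg -5.162610697950383 [ 0.7139 -0.0663  0.094 ]
caseR 0.06659007876725745 yaw of x axis deg -6.640286609066244 [ 0.8837 -0.0988  0.091 ]
axis -11.110397323804122
tray [0.6821 0.4609 0.035 ]
tray [0.6825 0.2358 0.035 ]
tray [0.4085 0.2411 0.035 ]
tray [0.4112 0.4592 0.035 ]
side tab top front [ 0.5231 -0.0261  0.108 ] bottom front [ 0.525  -0.0225  0.072 ]
```

Emit:
move_arm:
  deltas:
    - [[-0.67, -0.603, 0.06, -0.0175, -0.2], [-0.67, -0.603, 0.06, -0.0175, -0.2], [-0.67, -0.603, 0.06, -0.0175, -0.2], [-0.67, -0.603, 0.06, -0.0175, -0.2], [-0.67, -0.603, 0.06, -0.0175, -0.2], [-0.67, -0.603, 0.06, -0.0175, -0.2], [-0.67, -0.603, 0.06, -0.0175, -0.2], [-0.67, -0.603, 0.06, -0.0175, -0.2], [-0.67, -0.603, 0.06, -0.0175, -0.2], [-0.67, -0.603, 0.06, -0.0175, -0.2], [-0.67, -0.603, 0.06, -0.0175, -0.2], [-0.67, -0.603, 0.06, -0.0175, -0.2]]
  squeeze: 60

```text
clock: 1.3
position: [0.4734, 0.0681, 0.1991]
ee_rot: [-0.0, 0.095, 0.995, 0.0]
contact_force: [0.9, 1.5, -0.1]
width: 0.0511
gripper_force: 0.0
```

Emit:
move_arm:
  deltas:
    - [[-0.108, -0.105, 0.01, 0, -0.2], [-0.108, -0.105, 0.01, 0, -0.2], [-0.108, -0.105, 0.01, 0, -0.2], [-0.108, -0.105, 0.06, 0, -0.2], [-0.108, -0.105, 0.06, 0, -0.2], [-0.108, -0.105, 0.06, 0, -0.2], [-0.108, -0.105, 0.06, 0, -0.2]]

```text
clock: 2.0
position: [0.5422, -0.0281, 0.1528]
ee_rot: [0.001, 0.094, 0.996, 0.0]
contact_force: [-0.7, -0.1, 1.3]
width: 0.0511
gripper_force: 0.0
```

Run:
```python
from h import *
import cv2
s=manip.get_state();print(s["position"],s["ee_rot"],s["qpos"])
a=manip.get_image("top")[160:280,290:400,::-1];b=manip.get_image("side")[150:290,220:360,::-1]
f=lambda i:cv2.resize(i,(400,int(400*i.shape[0]/i.shape[1])),interpolation=cv2.INTER_CUBIC)
a,b=f(a),f(b);h=min(len(a),len(b));cv2.imwrite("pics/m1.png",np.hstack([a[:h],b[:h]]))
```

```text
[ 0.54216842 -0.02807942  0.1527574 ] [8.32987671e-04 9.43707546e-02 9.95536771e-01 6.95176877e-05] [-1.80114669e-01  2.90715307e-01  1.71112863e+00  3.09487730e-04
  1.13810075e+00 -1.56201768e+00]
```

View pics/m1.png

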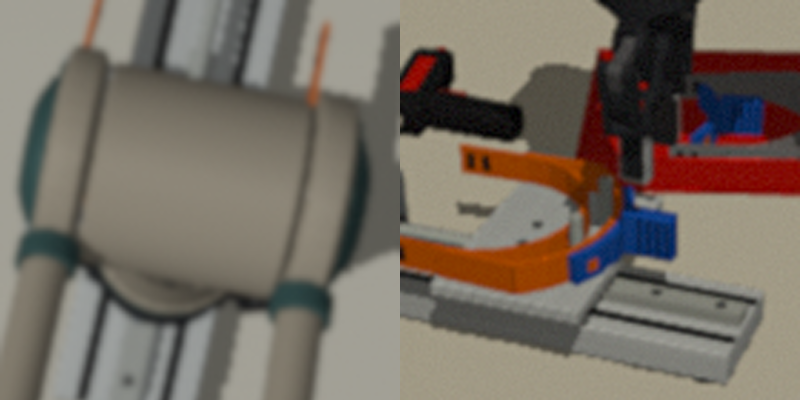

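The side view shows the open fingers directly above the tab with nothing in the way. Next I go down.

Emit:
move_arm:
  deltas:
    - [[0, 0, 0.04, 0, -0.2], [0, 0, 0.08, 0, -0.2], [0, 0, 0.085, 0, -0.2], [0, 0, 0.085, 0, -0.2], [0, 0, 0.085, 0, -0.2]]

```text
clock: 2.6
position: [0.5432, -0.0288, 0.0852]
ee_rot: [0.002, 0.095, 0.996, -0.0]
contact_force: [0.5, -0.4, 0.8]
width: 0.0512
gripper_force: 0.0
```

Emit:
move_arm:
  deltas:
    - [[0, -0.002, 0.003, 0, 0.2], [0, -0.002, 0.003, 0, 0.4], [0, -0.002, 0.003, 0, 0.7], [0, -0.002, 0.003, 0, 1], [0, -0.002, 0.003, 0, 1], [0, -0.002, 0.003, 0, 1], [0, -0.002, 0.003, 0, 1], [0, -0.002, 0.003, 0, 1]]
  squeeze: 80

```text
clock: 3.4
position: [0.542, -0.0304, 0.0818]
ee_rot: [0.001, 0.095, 0.995, 0.0]
contact_force: [-0.7, 1.3, 4.9]
width: 0.0134
gripper_force: 77.9
```

Run:
```python
from h import *
import cv2
s=manip.get_state();print(s)
b=manip.get_image("side")[180:290,140:360,::-1]
cv2.imwrite("pics/m2.png",cv2.resize(b,None,fx=3.6,fy=3.6,interpolation=cv2.INTER_CUBIC))
```

```text
{'clock': 3.4, 'qpos': array([-1.84373072e-01,  3.63504585e-01,  1.80539350e+00,  1.96650824e-04,
        9.71386162e-01, -1.56502880e+00]), 'qd': array([ 1.43295406e-05, -4.74196477e-04,  3.87143079e-04, -1.75765912e-03,
        4.92905062e-04, -2.37879818e-04]), 'effort': array([ -0.12212461, -38.43039751, -18.18328142,  -0.09359686,
        -0.29221823,  -0.05922293]), 'position': array([ 0.54195686, -0.0304147 ,  0.0818278 ]), 'ee_rot': array([6.58840156e-04, 9.49822984e-02, 9.95478743e-01, 2.25522555e-05]), 'contact_force': array([-0.72095678,  1.28012133,  4.85171539]), 'moment': array([ 0.05925286,  0.04301012, -0.04936131]), 'gripper_force': 77.8528904914856, 'width': 0.013390251854966253}
```

View pics/m2.png

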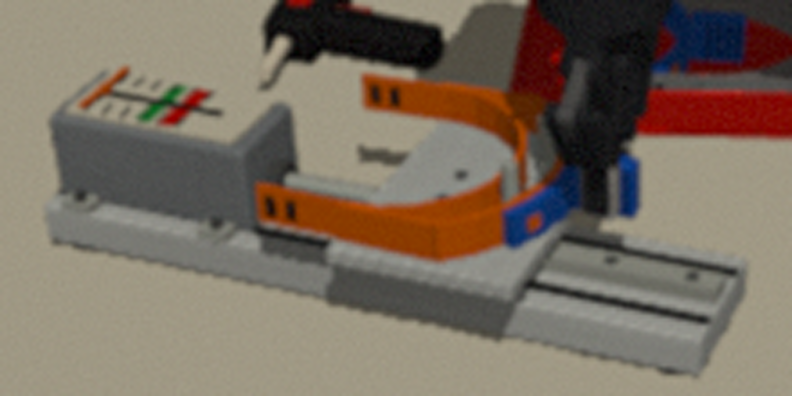

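The fingers hold the tab, with an opening of 13.4 mm against the 14 mm fin, and the pointer is at zero, around (105,88). Next comes the slow pull along tool +x.

Emit:
move_arm:
  deltas:
    - [[0.0025, 0, 0, 0, 1], [0.005, 0, 0, 0, 1], [0.0075, 0, 0, 0, 1], [0.01, 0, 0, 0, 1], [0.0125, 0, 0, 0, 1], [0.015, 0, 0, 0, 1], [0.0175, 0, 0, 0, 1], [0.02, 0, 0, 0, 1], [0.0225, 0, 0, 0, 1], [0.025, 0, 0, 0, 1], [0.0275, 0, 0, 0, 1], [0.03, 0, 0, 0, 1]]

```text
clock: 4.65
position: [0.52, -0.0263, 0.0817]
ee_rot: [0.002, 0.095, 0.995, -0.0]
contact_force: [6.6, -0.7, 4.2]
width: 0.0132
gripper_force: 77.8
```

Emit:
move_arm:
  deltas:
    - [[0.002, 0, 0, 0, 1], [0.004, 0, 0, 0, 1], [0.006, 0, 0, 0, 1], [0.008, 0, 0, 0, 1], [0.01, 0, 0, 0, 1], [0.012, 0, 0, 0, 1], [0.014, 0, 0, 0, 1], [0.016, 0, 0, 0, 1], [0.018, 0, 0, 0, 1], [0.02, 0, 0, 0, 1], [0.022, 0, 0, 0, 1], [0.023, 0, 0, 0, 1]]

```text
clock: 5.85
position: [0.5047, -0.0234, 0.0816]
ee_rot: [0.005, 0.095, 0.996, -0.001]
contact_force: [12.2, -1.6, -2.7]
width: 0.013
gripper_force: 77.7
```

Run:
```python
from h import *
import cv2
b=manip.get_image("side")[180:290,140:360,::-1]
s=manip.get_state();p=s["position"];print(p,s["contact_force"],"travel",(p-[.542,-.0304,.0818])@[-.982,.189,0])
cv2.imwrite("pics/m3.png",cv2.resize(b,None,fx=3.6,fy=3.6,interpolation=cv2.INTER_CUBIC))
```

```text
[ 0.50465316 -0.02339629  0.08163363] [11.70322452 -0.99881839 -1.21592837] travel 0.037998298802582604
```

View pics/m3.png

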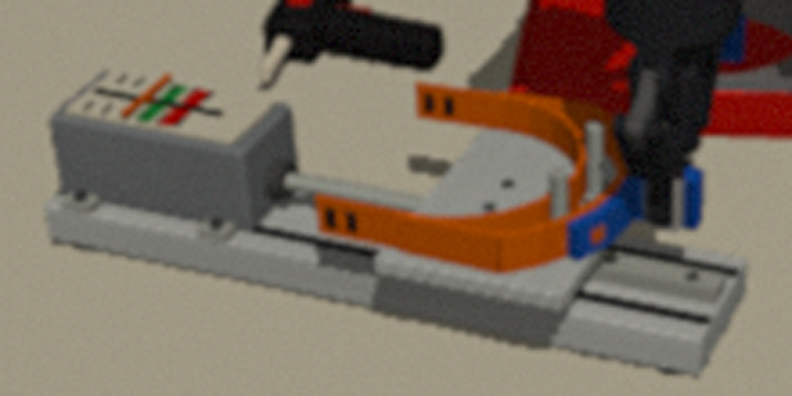

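The pointer stands at about (150,100), just short of the green field. That is roughly 31 mm and agrees with the measured force. I'll tighten the grip a little and pull on.

Emit:
move_arm:
  deltas:
    - [[0, 0, 0, 0, 1], [0.001, 0, 0, 0, 1], [0.002, 0, 0, 0, 1], [0.003, 0, 0, 0, 1], [0.004, 0, 0, 0, 1], [0.005, 0, 0, 0, 1], [0.006, 0, 0, 0, 1], [0.007, 0, 0, 0, 1], [0.008, 0, 0, 0, 1], [0.009, 0, 0, 0, 1], [0.009, 0, 0, 0, 1]]
  squeeze: 110

```text
clock: 7.0
position: [0.4988, -0.0222, 0.0817]
ee_rot: [0.006, 0.094, 0.996, -0.001]
contact_force: [14.5, -2.8, -2.9]
width: 0.0123
gripper_force: 107.1
```

Run:
```python
from h import *
import cv2
b=manip.get_image("side")[180:290,140:360,::-1]
s=manip.get_state();p=s["position"];print(p,s["contact_force"],s["moment"],s["ee_rot"],"travel",(p-[.542,-.0304,.0818])@[-.982,.189,0])
cv2.imwrite("pics/m4.png",cv2.resize(b,None,fx=3.6,fy=3.6,interpolation=cv2.INTER_CUBIC))
```

```text
[ 0.49885562 -0.02224168  0.08166903] [13.47848223 -3.02497903 -3.69006346] [-0.21810894 -2.04941448  0.38249975] [ 6.16011689e-03  9.44708730e-02  9.95508386e-01 -6.00585759e-04] travel 0.04390969934451433
```

View pics/m4.png

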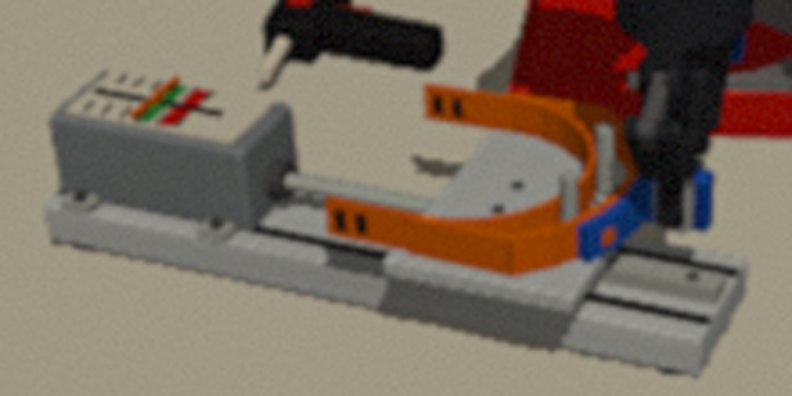

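The pointer is now at the lower edge of the green field, around (158,100). I need about 4 mm more. From here I'll read the pointer by colour, without viewing pictures.

Emit:
move_arm:
  deltas:
    - [[0.001, 0, 0, 0, 1], [0.002, 0, 0, 0, 1], [0.003, 0, 0, 0, 1], [0.004, 0, 0, 0, 1], [0.005, 0, 0, 0, 1], [0.005, 0, 0, 0, 1]]

```text
clock: 7.65
position: [0.4955, -0.0216, 0.0817]
ee_rot: [0.007, 0.094, 0.996, -0.001]
contact_force: [14.8, -3.0, -4.7]
width: 0.0126
gripper_force: 107.1
```

```bash
cat > g.py <<'E'
from h import *
import cv2
def gauge(img):  # rgb side image -> pointer location along pull direction
    i=img[194:228,150:204].astype(int);r,g,b=i[...,0],i[...,1],i[...,2]
    m=(r>150)&(g>60)&(g<0.68*r)&(g>0.36*r)&(b<0.4*r)
    v,u=np.nonzero(m);p=pt("side",150+u.mean(),194+v.mean(),.093)
    return m.sum(),p@[-.982,.189,0]
def file(n,h=None):return cv2.imread(n)[:,:,::-1]
E
python3 - <<'E'
from g import *
def crop(n):
    c=cv2.resize(file(n),(220,110),interpolation=cv2.INTER_AREA);f=np.zeros((480,640,3),np.uint8);f[180:290,140:360]=c;return f
z=gauge(file("pics/side0.png"));print(z)
for n in("m2","m3","m4"):
    q=gauge(crop(f"pics/{n}.png"));print(n,q[0],q[1]-z[1])
im=manip.get_image("side");q=gauge(im);s=manip.get_state();print("now",q[0],q[1]-z[1],s["clock"],s["position"],s["contact_force"])
E
```

```text
(np.int64(5), np.float64(-0.8713350728422138))
m2 4 1.429427809285233e-05
m3 2 0.029692773303748865
m4 2 0.03666209222883188
now 4 0.03935880534995306 7.7 [ 0.49555146 -0.02160668  0.08168437] [16.23248557 -3.29301213 -3.74037701]
```

The gauge reads about 39–40 mm, the middle of the green field. I hold it there.

Emit:
move_arm:
  deltas:
    - [[0, 0, 0, 0, 1], [0, 0, 0, 0, 1], [0, 0, 0, 0, 1], [0, 0, 0, 0, 1], [0, 0, 0, 0, 1], [0, 0, 0, 0, 1], [0, 0, 0, 0, 1], [0, 0, 0, 0, 1], [0, 0, 0, 0, 1], [0, 0, 0, 0, 1], [0, 0, 0, 0, 1], [0, 0, 0, 0, 1]]

```text
clock: 8.9
position: [0.4956, -0.0216, 0.0817]
ee_rot: [0.007, 0.094, 0.996, -0.001]
contact_force: [15.5, -1.9, -5.3]
width: 0.0124
gripper_force: 107.1
```

Run:
```python
from g import *
z=gauge(file("pics/side0.png"))
for k in range(4):
    q=gauge(manip.get_image("side"));s=manip.get_state();print("now",q[0],q[1]-z[1],s["clock"],s["position"],s["contact_force"])
```

```text
now 3 0.0389323564012104 8.95 [ 0.49556789 -0.02160083  0.08168808] [15.41913553 -2.52640901 -5.26992769]
now 3 0.0389323564012104 9.0 [ 0.4955787  -0.02159323  0.08169699] [14.89831428 -2.10577568 -5.42900931]
now 3 0.0389323564012104 9.05 [ 0.49558289 -0.02160897  0.08170206] [14.79652678 -2.32567392 -5.4370373 ]
now 3 0.0389323564012104 9.1 [ 0.49557796 -0.02159231  0.0817122 ] [15.79202254 -3.04893487 -5.47423867]
```

Emit:
move_arm:
  deltas:
    - [[-0.0025, 0, 0, 0, 1], [-0.005, 0, 0, 0, 1], [-0.0075, 0, 0, 0, 1], [-0.01, 0, 0, 0, 1], [-0.0125, 0, 0, 0, 1], [-0.015, 0, 0, 0, 1], [-0.0175, 0, 0, 0, 1], [-0.02, 0, 0, 0, 1], [-0.0225, 0, 0, 0, 1], [-0.025, 0, 0, 0, 1], [-0.0275, 0, 0, 0, 1], [-0.03, 0, 0, 0, 1]]

```text
clock: 10.3
position: [0.5155, -0.0257, 0.0817]
ee_rot: [0.003, 0.094, 0.996, -0.001]
contact_force: [7.0, -1.2, 4.4]
width: 0.0128
gripper_force: 108.3
```

Emit:
move_arm:
  deltas:
    - [[-0.0025, 0, 0, 0, 1], [-0.005, 0, 0, 0, 1], [-0.0075, 0, 0, 0, 1], [-0.01, 0, 0, 0, 1], [-0.0125, 0, 0, 0, 1], [-0.015, 0, 0, 0, 1], [-0.0175, 0, 0, 0, 1], [-0.02, 0, 0, 0, 1], [-0.022, 0, 0, 0, 1], [-0.024, 0, 0, 0, 1], [-0.024, 0, 0, 0, 1]]

```text
clock: 11.4
position: [0.5314, -0.0289, 0.0818]
ee_rot: [0.0, 0.094, 0.996, -0.001]
contact_force: [1.2, -1.6, 9.7]
width: 0.0128
gripper_force: 109.1
```

Run:
```python
from g import *
z=gauge(file("pics/side0.png"))
for k in range(2):
    q=gauge(manip.get_image("side"));s=manip.get_state();p=s["position"];print("now",q[0],q[1]-z[1],s["clock"],p,s["contact_force"],"travel",(p-[.542,-.0304,.0818])@[-.982,.189,0])
```

```text
now 1 0.0021755355105885776 11.45 [ 0.5313244  -0.02891645  0.08179371] [ 1.54688324 -2.36945737 10.10869441] travel 0.010763834414622562
now 1 0.0021755355105885776 11.5 [ 0.53126778 -0.02891073  0.08179149] [ 1.52846873 -1.34271169 10.17891217] travel 0.010820514027613588
```

Emit:
move_arm:
  deltas:
    - [[-0.001, 0, 0, 0, 1], [-0.002, 0, 0, 0, 1], [-0.003, 0, 0, 0, 1], [-0.004, 0, 0, 0, 1], [-0.005, 0, 0, 0, 1], [-0.006, 0, 0, 0, 1], [-0.006, 0, 0, 0, 1]]

```text
clock: 12.2
position: [0.534, -0.0295, 0.0818]
ee_rot: [-0.002, 0.094, 0.996, -0.0]
contact_force: [-2.6, -1.9, 13.8]
width: 0.0123
gripper_force: 109.8
```

Run:
```python
from g import *
z=gauge(file("pics/side0.png"))
q=gauge(manip.get_image("side"));im=manip.get_image("side");s=manip.get_state();p=s["position"];print("now",q[0],q[1]-z[1],s,"travel",(p-[.542,-.0304,.0818])@[-.982,.189,0])
a=im[180:290,140:360,::-1]
cv2.imwrite("pics/m5.png",cv2.resize(a,None,fx=3.6,fy=3.6,interpolation=cv2.INTER_CUBIC))
```

```text
now 4 1.429427809285233e-05 {'clock': 12.3, 'qpos': array([-1.84466691e-01,  3.55481696e-01,  1.81908206e+00, -1.41548986e-03,
        9.70193466e-01, -1.56552612e+00]), 'qd': array([ 0.00015174, -0.00075455, -0.00045883, -0.00172484, -0.00043584,
        0.00173718]), 'effort': array([  0.45022829, -33.6460948 , -16.32536352,   0.48062012,
        -0.43242375,   0.18891789]), 'position': array([ 0.53404726, -0.02947251,  0.08183247]), 'ee_rot': array([-1.62812639e-03,  9.43269742e-02,  9.95539843e-01, -4.39332531e-04]), 'contact_force': array([-2.45989828, -1.52252797, 12.91424082]), 'moment': array([-0.20813019, -0.00180786,  0.20727525]), 'gripper_force': 109.78070855140686, 'width': 0.012569890339655223} travel 0.007984884821250449
```

View pics/m5.png

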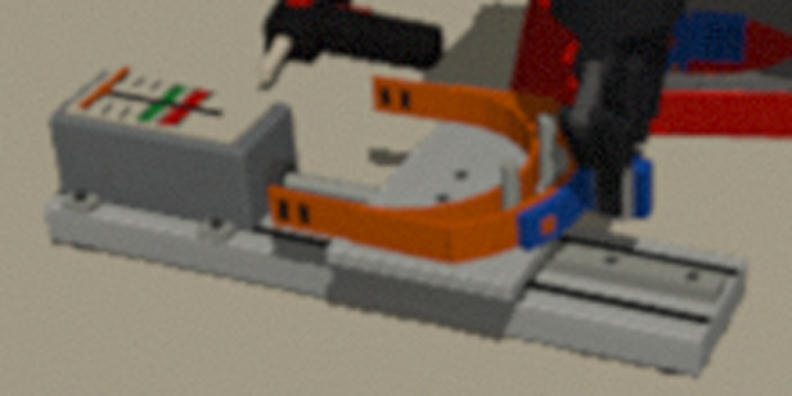

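The pointer is back at zero, around (105,88), and the headband is still seated with its clip on. Next I lift it straight up.

Emit:
move_arm:
  deltas:
    - [[-0.001, 0, -0.003, 0, 1], [-0.001, 0, -0.006, 0, 1], [-0.001, 0, -0.012, 0, 1], [-0.001, 0, -0.02, 0, 1], [-0.001, 0, -0.03, 0, 1], [-0.001, 0, -0.04, 0, 1], [-0.001, 0, -0.05, 0, 1], [-0.001, 0, -0.06, 0, 1], [-0.001, 0, -0.075, 0, 1], [-0.001, 0, -0.095, 0, 1], [-0.001, 0, -0.11, 0, 1], [-0.001, 0, -0.11, 0, 1]]

```text
clock: 13.5
position: [0.5382, -0.0297, 0.1714]
ee_rot: [0.002, 0.095, 0.995, -0.0]
contact_force: [0.3, -0.0, -1.7]
width: 0.0128
gripper_force: 107.5
```

Run:
```python
from g import *
z=gauge(file("pics/side0.png"))
im=manip.get_image("side");q=gauge(im);s=manip.get_state();print("now",q[0],q[1]-z[1],s)
cv2.imwrite("pics/raw6.png",im[:,:,::-1])
# orange band blobs
i=im.astype(int);m=((i[...,0]>150)&(i[...,1]<.68*i[...,0])&(i[...,1]>.36*i[...,0])&(i[...,2]<.4*i[...,0]))
v,u=np.nonzero(m[120:300,180:360]);print(len(u),u.min()+180,u.max()+180,v.min()+120,v.max()+120)
```

```text
now 3 0.00032034354148069433 {'clock': 13.55, 'qpos': array([-1.84335706e-01,  2.68629452e-01,  1.69566292e+00,  8.54395851e-05,
        1.17488551e+00, -1.56502956e+00]), 'qd': array([-0.00037568,  0.01768056,  0.03248019, -0.00176251, -0.0047607 ,
        0.00099899]), 'effort': array([ 1.85531261e-02, -4.06279457e+01, -2.36159027e+01,  2.06065248e-03,
       -8.08776403e-02, -5.81391737e-05]), 'position': array([ 0.53743138, -0.02958074,  0.17017532]), 'ee_rot': array([ 1.20609433e-03,  9.49244588e-02,  9.95483746e-01, -6.83797512e-05]), 'contact_force': array([ 0.90287054, -0.19744997, -0.79967165]), 'moment': array([0.00022449, 0.11505334, 0.00706005]), 'gripper_force': 107.50020503997803, 'width': 0.012572398437598359}
233 211 289 165 211
```

Run:
```python
from g import *
i=file("pics/raw6.png").astype(int);r,g,b=i[...,0],i[...,1],i[...,2]
m=(r>110)&(g<.7*r)&(g>.36*r)&(b<.45*r)
for u in range(204,262,3):
    v=np.nonzero(m[130:260,u])[0]+130; print(u,v.tolist())
ax=np.array([.982,-.189,0]);ay=np.array([.189,.982,0]);h=np.array([.538,-.0297,0])
for t in(0,5):
  for y in(.07,-.07):
    for z in(.182,.158):
        c=h+ax*.192+ay*y;c[2]=z-np.tan(np.radians(t))*.19;print(t,y,z,px("side",c))
```

```text
204 []
207 []
210 [193, 194, 195, 196, 198, 199, 200, 201, 202, 203]
213 [193, 194, 195, 203]
216 [194, 195, 196, 197, 200, 201, 202, 203, 204]
219 [194, 195, 196, 197, 204]
222 [195, 196, 197, 198, 199, 200, 201, 202, 203, 204, 205]
225 [195, 196, 197, 198, 199, 200, 201, 202, 203, 204, 205]
228 [196, 197, 198, 199, 200, 201, 202, 203, 204, 205, 206]
231 [196, 197, 198, 199, 200, 201, 202, 203, 204, 205, 206, 207]
234 [196, 197, 198, 199, 200, 201, 202, 203, 204, 205, 206, 207, 208]
237 [197, 198, 199, 200, 201, 202, 203, 204, 205, 206, 207, 208, 209]
240 [164, 165, 166, 167, 168, 169, 170, 171, 172, 173, 197, 198, 199, 200, 201, 202, 203, 204, 205, 206, 207, 208, 209]
243 [165, 166, 173, 174, 197, 198, 199, 200, 201, 202, 203, 204, 205, 206, 207, 208, 209, 210]
246 [165, 166, 167, 168, 169, 170, 171, 172, 173, 174, 198, 199, 200, 201, 202, 203, 204, 205, 206, 207, 208, 209, 210]
249 [166, 167, 168, 174, 175, 198, 199, 200, 201, 202, 203, 204, 205, 206, 207, 208, 209, 210, 211]
252 [166, 167, 168, 169, 170, 171, 172, 173, 174, 175, 198, 199, 200, 201, 202, 203, 204, 205, 206, 207, 2
[... 365 characters left out ...]
98, 199, 200, 201, 202, 203, 204, 205, 206, 207, 208, 209, 210, 211, 212, 213]
0 0.07 0.182 (np.float64(205.85381061129715), np.float64(192.31039330315124))
0 0.07 0.158 (np.float64(207.13384029470225), np.float64(203.05299131785415))
0 -0.07 0.182 (np.float64(236.8179758699543), np.float64(164.12463604252548))
0 -0.07 0.158 (np.float64(237.6649644264638), np.float64(174.18124038613405))
5 0.07 0.182 (np.float64(206.7434611516117), np.float64(199.77674994477152))
5 0.07 0.158 (np.float64(208.0036516816742), np.float64(210.3528486570948))
5 -0.07 0.182 (np.float64(237.4064673608737), np.float64(171.11201035623048))
5 -0.07 0.158 (np.float64(238.24151277909363), np.float64(181.02680945881647))
```

The lifted headband is level: both temple ends are within a pixel or two of the untilted prediction. I carry it to the green tray.

Emit:
move_arm:
  deltas:
    - [[0.006, 0.015, 0, -0.003, 1], [0.018, 0.043, 0, -0.01, 1], [0.035, 0.083, 0, -0.018, 1], [0.054, 0.128, 0, -0.027, 1], [0.074, 0.176, 0, -0.036, 1], [0.094, 0.224, 0, -0.046, 1], [0.114, 0.272, 0, -0.056, 1], [0.134, 0.32, 0, -0.066, 1], [0.153, 0.365, 0, -0.075, 1], [0.17, 0.405, 0, -0.083, 1], [0.181, 0.432, 0, -0.088, 1], [0.187, 0.446, 0, -0.091, 1]]

```text
clock: 14.75
position: [0.4554, 0.3515, 0.168]
ee_rot: [-0.001, -0.002, 1.0, -0.0]
contact_force: [-0.2, -1.2, -1.1]
width: 0.0125
gripper_force: 107.6
```

Emit:
move_arm:
  deltas:
    - [[0, 0, 0.01, 0, 1], [0, 0, 0.03, 0, 1], [0, 0, 0.055, 0, 1], [0, 0, 0.08, 0, 1], [0, 0, 0.105, 0, 1], [0, 0, 0.12, 0, 1], [0, 0, 0.125, 0, 1], [0, 0, 0.125, 0, 1]]

```text
clock: 15.55
position: [0.4573, 0.3484, 0.0685]
ee_rot: [-0.001, 0.0, 1.0, -0.0]
contact_force: [0.4, -0.0, -0.2]
width: 0.0127
gripper_force: 107.6
```

Run:
```python
from g import *
im=manip.get_image("side");s=manip.get_state();print(s)
t=manip.get_image("top")
b=cv2.resize(im[300:480,140:380,::-1],(400,300),interpolation=cv2.INTER_CUBIC)
a=cv2.resize(t[160:310,70:270,::-1],(400,300),interpolation=cv2.INTER_CUBIC)
cv2.imwrite("pics/m7.png",np.hstack([a,b]))
```

```text
{'clock': 15.6, 'qpos': array([ 5.30474586e-01,  4.19393114e-01,  1.74670238e+00, -1.20264690e-04,
        9.75124788e-01, -1.04017107e+00]), 'qd': array([ 0.00585793, -0.01038814, -0.01613087,  0.00041864, -0.00012534,
        0.00132693]), 'effort': array([-8.65173549e-02, -4.48606253e+01, -1.93227088e+01, -3.91733658e-02,
       -2.90404289e-02,  1.42876661e-04]), 'position': array([0.45772764, 0.34889866, 0.06928326]), 'ee_rot': array([1.85780855e-04, 4.16079075e-05, 9.99999981e-01, 5.12729515e-05]), 'contact_force': array([-0.5111601 ,  0.35841665, -0.77149504]), 'moment': array([-0.05493387,  0.09087716,  0.04754401]), 'gripper_force': 107.59161114692688, 'width': 0.012464247909619345}
```

View pics/m7.png

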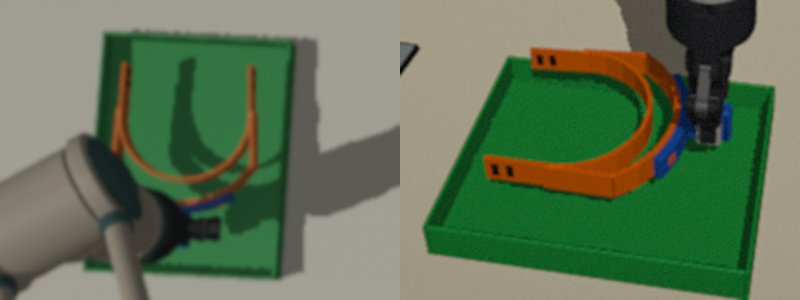

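The headband is level above the tray with its clip on, and its outline is inside the walls, a few mm off centre to the left. I lower it, correcting about 5 mm on the way.

Emit:
move_arm:
  deltas:
    - [[0, -0.003, 0.01, 0, 1], [0, -0.006, 0.022, 0, 1], [0, -0.006, 0.034, 0, 1], [0, -0.006, 0.045, 0, 1], [0, -0.006, 0.053, 0, 1], [0, -0.006, 0.058, 0, 1], [0, -0.006, 0.061, 0, 1], [0, -0.006, 0.063, 0, 1], [0, -0.006, 0.0645, 0, 1], [0, -0.006, 0.0645, 0, 1]]

```text
clock: 16.65
position: [0.4574, 0.3445, 0.0176]
ee_rot: [0.0, -0.0, 1.0, 0.0]
contact_force: [0.4, -0.7, -1.2]
width: 0.0128
gripper_force: 107.6
```

Emit:
move_arm:
  deltas:
    - [[0, 0, 0.001, 0, 1], [0, 0, 0.002, 0, 1], [0, 0, 0.0025, 0, 1], [0, 0, 0.003, 0, 1], [0, 0, 0.003, 0, 1]]

```text
clock: 17.15
position: [0.4575, 0.3445, 0.016]
ee_rot: [0.0, -0.0, 1.0, 0.0]
contact_force: [-2.6, -0.6, 5.2]
width: 0.0123
gripper_force: 108.6
```

It touches the floor with about 5 N. I release gently and rise.

Emit:
move_arm:
  deltas:
    - [[0, 0, 0.0025, 0, 0.6], [0, 0, 0.0025, 0, 0.4], [0, 0, 0.001, 0, 0.1], [0, 0, 0, 0, -0.2], [0, 0, 0, 0, -0.2], [0, 0, 0, 0, -0.2], [0, 0, -0.02, 0, -0.2], [0, 0, -0.06, 0, -0.2], [0, 0, -0.12, 0, -0.2], [0, 0, -0.18, 0, -0.2], [0, 0, -0.24, 0, -0.2], [0, 0, -0.24, 0, -0.2]]
  squeeze: 20

```text
clock: 18.35
position: [0.461, 0.3466, 0.2147]
ee_rot: [0.007, -0.0, 1.0, 0.004]
contact_force: [0.8, 0.6, -0.5]
width: 0.0511
gripper_force: 0.0
```

Run:
```python
from g import *
im=manip.get_image("side");s=manip.get_state();print(s["position"],s["width"],s["contact_force"],s["clock"])
i=im.astype(int);r,g,b=i[...,0],i[...,1],i[...,2]
m=(r>110)&(g<.7*r)&(g>.36*r)&(b<.45*r);m[:300]=0
for u in range(180,300,4):
    v=np.nonzero(m[:,u])[0]
    if len(v):print(u,v.min(),v.max(),len(v))
bl=(b>100)&(r<.5*b)&(g<.75*b);bl[:300]=0;v,u=np.nonzero(bl[:,:380]);print("blue",len(u),u.min(),u.max(),v.min(),v.max())
for x,y,z in((.652,.41,.028),(.652,.41,.004),(.652,.28,.028),(.652,.28,.004),(.4425,.345,.042)):print(px("side",(x,y,z)))
z=gauge(file("pics/side0.png"))
print(gauge(im)[1]-z[1])
```

```text
[0.45927537 0.3455637  0.21112178] 0.05116846845319602 [ 0.20948447  0.10486836 -0.8351805 ] 18.4
196 416 424 9
200 416 428 7
204 417 428 12
208 417 429 8
212 418 429 12
216 418 430 13
220 419 431 13
224 350 431 25
228 351 432 19
232 351 434 26
236 351 434 23
240 352 435 26
244 352 435 27
248 352 436 28
252 352 437 30
256 352 437 31
260 352 438 34
264 352 439 38
268 353 439 40
272 353 439 44
276 353 437 45
280 353 435 49
284 353 433 47
288 354 430 52
292 356 427 29
296 359 412 10
blue 597 294 337 367 425
(np.float64(191.2134994282584), np.float64(412.7977719481546))
(np.float64(193.11693233992153), np.float64(423.6805369854082))
(np.float64(216.2392869037698), np.float64(352.2394192241337))
(np.float64(217.5979930741072), np.float64(362.6854533567766))
(np.float64(336.00954094778604), np.float64(387.90828977541855))
0.0008381156059965589
```

```bash
python3 -c "
from rig import manip
print(manip.sign_off())"
```

```text
the job is handed in; nothing more can be done
None
```

The job is done and handed in at about 18 s. The clip bar was pulled to about 39–40 mm (mid-green), held for about 1.4 s and eased back to zero. The headband, clip still on, then went flat into the green tray, and the red tray was left alone.

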